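Set the carton numbering machine to 7 and stamp

TASK

Set the numbering machine on the packing bench to 7 by rolling the rubber end of its number drum with a fingertip, until the 7 stands whole and centred in the small window, then press the black stamp button beside it all the way down and let it come back up. Push gently, never harder than 25 N, never work the stamp while another number is showing, and leave the other things on the bench where they are.

Things in the scene. Friction and masses are not known exactly. Their poses are not given: they have to be found in the camera images.
- machine: Grey bench numbering machine, fixed; base plate 200 (x) x 290 (y) x 14 mm. Origin on the table below the drum's axis; x points away from the operator, y to the operator's left, z up. A drum 100 mm across lies along y, axis above x = 0. The yoke's end plates at y = -62 and +106 mm are below the drum's top; the front and rear walls at x = -64 and +64 mm are 72 mm high.
- roller (a point): Middle of the drum's bare smooth black rubber end (y = 5 to 99 mm, 100 mm across), at y = 52 mm, 135 mm above the table. Roll it here from above, x from -45 to +45 mm. Its real top is 125 to 145 mm up, different each time and not measured: feel for it. It is sprung: it yields above about 4 N of push, 1 mm per further 12 N. Under 5 N a finger slips; 8 to 14 N turns it.
- window (a point): Centre of the window, 38 x 38 mm, at the very top of the grey hood over the drum's white end, y = -28 mm, 141 mm above the table (+-10 mm). It shows one black figure, 24 mm high, read from the operator's (-x) side; 0 to 9 stand 36 degrees apart round the drum. The hood covers y = -60 to +3 mm and stands 6 mm above the drum's top.
- drum (a joint): Turn of the number drum, rad, endless both ways. Figure n stands centred in the window at n x 0.6283 rad, give or take whole turns of 6.2832: 7 is at 4.398, and also at -1.885 and 10.681. It grows when the top of the drum is pushed to the machine's +x (away from the operator). The drum stays where it is left.
- stamp_top (a point): Centre of the top of the black stamp button, a disc 40 mm across and 14 mm thick on a grey block, at x = 0, y = -125 mm, 112 mm above the table in the machine's frame when up. It is pressed straight down.
- stamp (a joint): How far the stamp button is down, m: 0 up, 0.008 at its stop. Spring: about 2.5 N to start it, 8.6 N at the stop, a rubber washer; it comes up by itself.
- thread_cone: Bystander: thread cone, 60 mm across the foot, 100 mm high, origin under its centre. Leave alone.
- tape_roll: Bystander: roll of tape lying flat, 90 mm across, 45 mm high, origin under its centre. Leave alone.
- tool_cup: Bystander: empty grey cup, 72 mm across, 85 mm high, origin under its centre. Leave alone.

How it is judged:
By the outcome, as a careful person would: the job done as asked, in the order asked, and still so for the second after the job is handed in, with the robot touching nothing.
It also fails if it takes over 70 s, if anything falls off the work surface, if the arm or the gripper's body presses on something with over 40 N, if the wrist force passes 120 N, or if a joint passes its speed limit or range.

ROBOT

A 6-joint arm with a two-finger parallel gripper is mounted at the origin on the work surface. World frame = base frame: x ahead of the robot, y to its left, z up, the work surface at z = 0. Lengths are in m, angles in rad, forces in N, time in s.
With the tool pointing down it reaches from about 0.375 to 0.9 m from the base axis. Payload 3.1 kg.
Tool frame: the origin (TCP) lies midway between the tips of the shut fingers; the grasp point (between the pads) lies 19 mm behind it; z points along the fingers, y is the line along which they close (so a half turn about z gives the same grasp; the last joint's range is limited). The gripper opens to 85 mm and grips with 20 to 120 N. Pads are 22 mm wide; open, the fingers measure 114 mm over their backs; the gripper's body (76 mm by 85 mm) begins 54 mm behind the grasp point. The pads swing forward as they close: fully open they stand 13 mm farther back than shut.
Start: joints at [-1.341, 0.527, 1.433, -0, 1.181, -0.178], TCP at [0.248, -0.574, 0.231] pointing down, gripper open.
Joint ranges: [-3.08, 3.08], [-0.75, 2.2], [0.22, 2.44], [-1.43, 4.57], [0, 2.65], [-2.85, 2.85]. Speed limits (rad/s): [2.79, 2.79, 3.14, 3.14, 3.14, 3.14].

INTERFACE

Orientations are given as a unit quaternion [x, y, z, w].
In Python, from station import manip gives the robot as it stands. The module is installed in compiled form; this text tells all that it offers.
- The arm moves only by the tool apply_moves, never from a script. Its arguments are lists of equal length, an entry for each row: "claw": the gripper's target within -1 to 1 (fully open at 1, half-way at 0, shut at -1); "travel": the shift along the tool's x, y, z scaled (see below), a list of three; "turn": the turn, a rotation vector about the tool's x, y, z scaled (see below), a list of three. In form: {"claw": [claw, ...], "travel": [[dx, dy, dz], ...], "turn": [[rx, ry, rz], ...]}. A call has 1 to 5 rows; each row is the pose to reach, as a shift and turn from the pose commanded when the call began, along the tool's axes at that moment, turning the shorter way round; what a row does not reach only later rows make up. The controller multiplies each number of a shift by 800 mm and each number of a turn by 180 degrees. A row lasts 1/12 s, in which the tool goes at most 41.7 mm and 7.16 degrees, less where a joint would pass 70% of its speed; a pose out of reach is approached as far as the arm can. A call with a number of a shift or a turn outside -1 to 1 is refused whole. A call with a gripper value outside its range is refused whole. The fingers move at their own pace and stop on an object; "newtons" is the grip in N (left out, the last holds). Time passes only in rows, so rows that repeat a pose let the fingers close. It gives the time, the measured TCP pose, the force, the opening and the grip force at its end, in the units of the state.
- manip.sense(): the state, without advancing time (a new reading comes with each control period).
- manip.snapshot(name): name is "scene" or "side" or "wrist"; returns a dict with "pixels" (400x640x3 uint8, red, green, blue), "depth" (400x640 float32, m along the optical axis (not along the pixel's ray), 0 where there is no reading), "intrinsics" (3x3 intrinsics, pixels), "k1" (the pictures are not rectified: a ray, as slopes to the right and down, at radius r is drawn at 1 + k1 r^2 times it, then the intrinsics apply), "R" (3x3) and "t" (3): a world point X has camera coordinates R X + t. Camera axes: x right, y down, z forward; pixel columns grow to the right and rows downward; lengths in m; the calibration is good to about 2 mm. A picture is of the moment at which its call begins.
- manip.sign_off(): hands the job in; it is judged then, once.
The state is a dict: "t": time; "q": joint angles; "qd": joint speeds; "tau": joint torques, N m; "tcp_pos": TCP position; "tool_rot": TCP orientation; "force": force on the tool from outside, world axes, zero at the start; "ft_torque": the same for the moment, N m; "finger_gap": opening from 0.0 (shut) to 1.0 (fully open); "gripper_force": force on a finger pad.
Only numpy, scipy, OpenCV 4.12 (cv2) and the standard library are available. Lean on these libraries where they do the work, as an engineer would, in place of code of your own. Each camera call takes 0.05 s, during which the arm holds its last target. There are 200 camera calls.

## Working session

There is one attempt and no reset: what is moved stays moved. The work goes in short steps, Python scripts to look and compute and a tool call to move; the robot and the scene stay as the last step left them, time stands still between calls to the robot, and variables do not carry over. Pictures are saved under pics/ and viewed, at most 10 in all, crops included, and the job is handed in when it is done.

Besides the shell and the picture viewer there is one more tool, called after "Request:" by a JSON object that holds its "op" and its "data", one argument or row to a line. apply_moves: Moves the arm, as the interface text tells. Shifts and turns lie within -1 to 1; 1 stands for 800 mm of shift or 180 degrees of turn. Its arguments: {"type":"object","properties":{"claw":{"type":"array","items":{"type":"number"}},"travel":{"type":"array","items":{"type":"array","items":{"type":"number"}}},"turn":{"type":"array","items":{"type":"array","items":{"type":"number"}}},"newtons":{"type":"number"}},"required":["claw","travel","turn"]}

```bash
mkdir -p pics; cat > h.py <<'E'
from station import manip
import numpy as np, cv2
def snap(n,f=None):
    s=manip.snapshot(n)
    if f: cv2.imwrite('pics/'+f,cv2.cvtColor(s['pixels'],cv2.COLOR_RGB2BGR))
    return s
def ray(s,u,v):
    K=s['intrinsics'];k=float(s['k1'])
    d=np.array([(u-K[0,2])/K[0,0],(v-K[1,2])/K[1,1]]);p=d.copy()
    for _ in range(20): p=d/(1+k*(p@p))
    return np.array([p[0],p[1],1.])
def plane(s,u,v,z):
    R=np.array(s['R']);c=-R.T@np.array(s['t']);w=R.T@ray(s,u,v)
    return c+w*(z-c[2])/w[2]
def depthpt(s,u,v):
    R=np.array(s['R']);return R.T@(ray(s,u,v)*s['depth'][int(v),int(u)]-np.array(s['t']))
def proj(s,X):
    p=np.array(s['R'])@np.array(X)+np.array(s['t']);p=p[:2]/p[2];p=p*(1+float(s['k1'])*(p@p))
    K=s['intrinsics'];return p[0]*K[0,0]+K[0,2],p[1]*K[1,1]+K[1,2]
E
python3 - <<'E'
from h import *
a=snap('scene','a.png');b=snap('side','b.png')
for s in(a,b): print(-np.array(s['R']).T@s['t'],s['intrinsics'][0],s['k1'],(s['depth']>0).mean())
print(manip.sense())
E
```

```text
[1.53362832 0.53857704 0.83206888] [512.23497973   0.         323.206582  ] -0.16717764915955644 0.99458203125
[0.2979748  0.73715685 0.92349232] [458.23909909   0.         323.38461791] 0.014523046551389068 0.99598046875
{'t': 0.1, 'q': array([-1.34149610e+00,  5.28410224e-01,  1.43375365e+00,  6.30745924e-06,
        1.18140261e+00, -1.78483870e-01]), 'qd': array([ 2.43043136e-04, -2.15559309e-03, -3.66102908e-03,  9.41989373e-04,
        9.00781453e-04, -1.88154026e-06]), 'tau': array([ 6.76291347e-05, -4.43304563e+01, -1.78586572e+01, -2.28248664e-04,
        3.86610045e-03, -1.42739904e-05]), 'tcp_pos': array([ 0.24775166, -0.57310787,  0.23041525]), 'tool_rot': array([ 9.79285693e-01,  2.02481008e-01, -2.21574732e-05, -9.86669565e-04]), 'force': array([-0.29341292,  0.10618528, -0.21781589]), 'ft_torque': array([-0.00901919,  0.01306677,  0.03238313]), 'gripper_force': 0.0, 'finger_gap': 1.0026783092495763}
```

View pics/a.png

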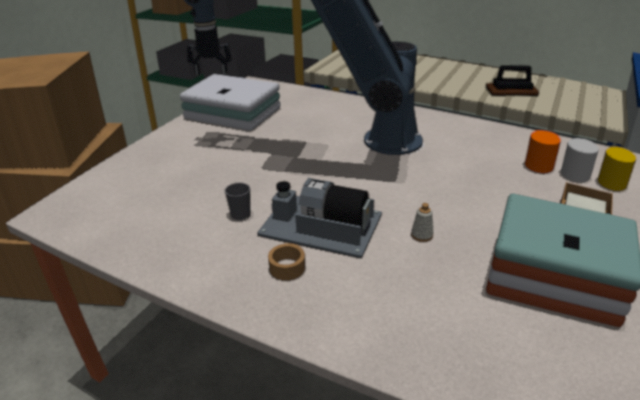

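View pics/b.png

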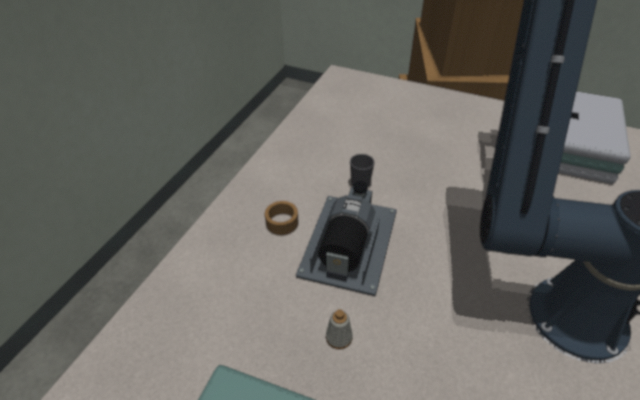

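The scene view shows the machine around (320,215), with the cup at (238,200), the tape at (287,262) and the cone at (423,222). In the side view the base plate corners are near (330,197), (397,208), (377,292) and (299,278).

```bash
python3 - <<'E'
from h import *
a=snap('scene');b=snap('side')
C=[plane(b,u,v,.014) for u,v in((330,197),(397,208),(377,292),(299,278))]
for c in C: print(c.round(4))
for i in range(4): print(np.linalg.norm(C[i]-C[(i+1)%4]).round(4))
print('scene',[plane(a,u,v,.014).round(4) for u,v in((261,234),(370,250),(381,211))])
x=((C[0]+C[3])-(C[1]+C[2]))[:2]; y=((C[2]+C[3])-(C[0]+C[1]))[:2]
print('yaw from x',np.degrees(np.arctan2(x[1],x[0])),'from y',np.degrees(np.arctan2(-y[0],y[1])),'centre',np.mean(C,0))
# drum end black: fit depth points
for s,n in((a,'scene'),(b,'side')):
    for nm,(u,v) in {'scene':{'btn':(284,186),'roller':(347,195)},'side':{'btn':(361,185),'roller':(345,225)}}[n].items(): print(n,nm,depthpt(s,u,v).round(4))
for s,f,(u0,u1,v0,v1) in((a,'a2.png',(210,440,160,290)),(b,'b2.png',(255,425,140,360))):
    im=cv2.cvtColor(s['pixels'][v0:v1,u0:u1],cv2.COLOR_RGB2BGR)
    cv2.imwrite('pics/'+f,cv2.resize(im,None,fx=3 if f=='a2.png' else 2.6,fy=3 if f=='a2.png' else 2.6,interpolation=cv2.INTER_CUBIC))
E
```

```text
[ 0.6626 -0.123   0.014 ]
[ 0.475  -0.1571  0.014 ]
[0.4352 0.1266 0.014 ]
[0.6205 0.1642 0.014 ]
0.1907
0.2865
0.1891
0.2903
scene [array([ 0.6733, -0.1107,  0.014 ]), array([0.6073, 0.1711, 0.014 ]), array([0.4379, 0.1315, 0.014 ])]
yaw from x 10.876192060670672 from y 8.165219292564098 centre [0.54832998 0.00268593 0.014     ]
scene btn [ 0.5755 -0.0922  0.1124]
scene roller [0.5598 0.0839 0.1255]
side btn [ 0.5671 -0.1042  0.1117]
side roller [0.5481 0.0557 0.1263]
```

View pics/b2.png

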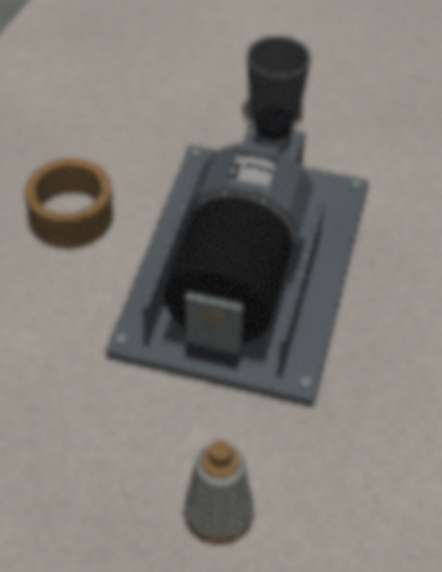

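The side crop shows the cone nearest the camera, the tape to the left and the cup behind the stamp. The machine's yaw is about +10°. I'll move above it to look with the wrist camera.

Request:
{"op": "apply_moves", "data": {
  "claw": [-1,-1,-1,-1,-1],
  "travel": [
    [0.564,-0.51,-0.212],
    [0.564,-0.51,-0.212],
    [0.564,-0.51,-0.212],
    [0.564,-0.51,-0.212],
    [0.564,-0.51,-0.212]
  ],
  "turn": [
    [0,0,0.074],
    [0,0,0.074],
    [0,0,0.074],
    [0,0,0.074],
    [0,0,0.074]
  ]
}}

```text
t: 0.62
tcp_pos: [0.3314, -0.3893, 0.2875]
tool_rot: [0.996, 0.087, -0.0, -0.0]
force: [0.8, 1.6, 0.9]
finger_gap: 0.296
gripper_force: 0.0
```

```bash
cat >> h.py <<'E'
from scipy.spatial.transform import Rotation as Ro
def goal(p,yaw,tilt=0):
    s=manip.sense();A=Ro.from_quat(s['tool_rot'])
    # tool x at yaw (deg), z down
    B=Ro.from_euler('z',yaw,degrees=True)*Ro.from_euler('x',180,degrees=True)
    d=A.inv().apply(np.array(p)-s['tcp_pos'])/.8; r=(A.inv()*B).as_rotvec()/np.pi
    print('t',round(s['t'],2),'pos',s['tcp_pos'].round(4),'F',s['force'].round(2),'travel',d.round(4),'turn',r.round(4))
E
python3 -c "
from h import *
goal([.5,-.02,.40],10)"
```

```text
t 0.62 pos [ 0.3314 -0.3893  0.2875] F [0.82 1.57 0.87] travel [ 0.2877 -0.4181 -0.1404] turn [-0.0002  0.     -0.    ]
```

Request:
{"op": "apply_moves", "data": {
  "claw": [-1,-1,-1,-1,-1],
  "travel": [
    [0.288,-0.418,-0.14],
    [0.288,-0.418,-0.14],
    [0.288,-0.418,-0.14],
    [0.288,-0.418,-0.14],
    [0.288,-0.418,-0.14]
  ],
  "turn": [
    [0,0,0],
    [0,0,0],
    [0,0,0],
    [0,0,0],
    [0,0,0]
  ]
}}

```text
t: 1.03
tcp_pos: [0.4147, -0.2064, 0.3432]
tool_rot: [0.996, 0.087, 0.0, 0.0]
force: [0.2, -0.0, -0.3]
finger_gap: 0.002
gripper_force: 0.0
```

```bash
python3 -c "
from h import *
goal([.5,-.02,.40],10)"
```

```text
t 1.03 pos [ 0.4147 -0.2064  0.3432] F [ 0.21 -0.03 -0.33] travel [ 0.1455 -0.2109 -0.0709] turn [ 0.     -0.      0.0001]
```

Request:
{"op": "apply_moves", "data": {
  "claw": [-1,-1,-1,-1,-1],
  "travel": [
    [0.146,-0.21,-0.07],
    [0.146,-0.21,-0.07],
    [0.146,-0.21,-0.07],
    [0.146,-0.21,-0.07],
    [0.146,-0.21,-0.07]
  ],
  "turn": [
    [0,0,0],
    [0,0,0],
    [0,0,0],
    [0,0,0],
    [0,0,0]
  ]
}}

```text
t: 1.45
tcp_pos: [0.4989, -0.0238, 0.3983]
tool_rot: [0.996, 0.088, 0.0, 0.0]
force: [0.6, -1.7, 0.0]
finger_gap: -0.002
gripper_force: 0.0
```

```bash
python3 - <<'E'
from h import *
w=snap('wrist','w1.png')
goal([.5,-.02,.40],10)
print(-np.array(w['R']).T@w['t'],w['R'],w['k1'],w['intrinsics'][0])
E
```

```text
t 1.5 pos [ 0.5024 -0.0174  0.4006] F [3.09 2.86 1.64] travel [-0.0036  0.0026  0.0008] turn [-0.0013 -0.0028  0.0023]
[ 0.56327081 -0.01223908  0.54206145] [[ 1.73961486e-01 -9.84752086e-01  8.54541630e-04]
 [-9.50925862e-01 -1.67760295e-01  2.59993248e-01]
 [-2.55885535e-01 -4.60414175e-02 -9.65610056e-01]] -0.061239221074240624 [329.84825337   0.         315.6291517 ]
```

View pics/w1.png

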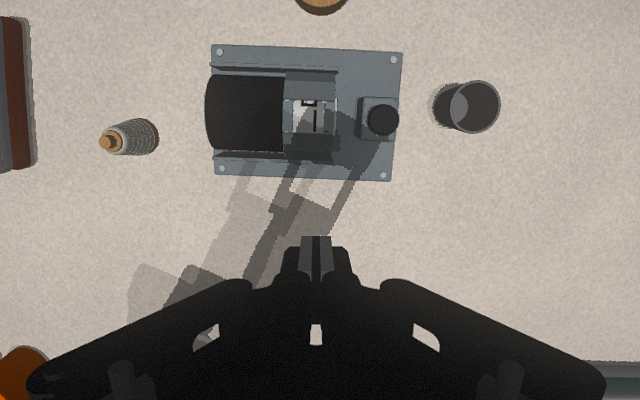

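The wrist view shows plate corners at about (213,44), (403,52), (391,181) and (213,173). The window is near (308,117) and the button near (383,119). Next I'll enlarge the window and work out the machine's frame.

```bash
python3 - <<'E'
from h import *
w=snap('wrist');px=w['pixels'];D=w['depth']
# world cloud
vv,uu=np.mgrid[30:200,190:420]
P=np.array([depthpt(w,u,v) for u,v in zip(uu.ravel(),vv.ravel())]);g=px[30:200,190:420].reshape(-1,3).astype(int).sum(1)
m=(P[:,2]>.008)&(P[:,2]<.02); 
r=cv2.minAreaRect(P[m][:,:2].astype(np.float32)*1000);print('plate',r,m.sum())
m=(P[:,2]>.105)&(P[:,2]<.119)&(P[:,1]<-.08)&(g<150);print('btn',cv2.minEnclosingCircle(P[m][:,:2].astype(np.float32)*1000),np.median(P[m][:,2]),m.sum())
C=[plane(w,u,v,.014) for u,v in((213,44),(403,52),(391,181),(213,173))]
print([c.round(4) for c in C],np.mean(C,0).round(4))
n=P[(P[:,2]>.06)&(g<110)&(P[:,1]>-.02)]
print('rubber top z',np.percentile(n[:,2],[50,90,99]),'maxz overall',np.percentile(P[:,2],99.5))
cv2.imwrite('pics/w2.png',cv2.resize(cv2.cvtColor(px[80:150,270:350],cv2.COLOR_RGB2BGR),None,fx=7,fy=7,interpolation=cv2.INTER_CUBIC))
goal([.5,-.02,.40],10)
E
```

```text
plate ((553.419189453125, 3.1328582763671875), (200.6299591064453, 289.819091796875), 7.603768348693848) 10546
btn ((566.8175659179688, -100.02552032470703), 19.347557067871094) 0.1130928399355642 574
[array([0.639 , 0.1667, 0.014 ]), array([ 0.6789, -0.118 ,  0.014 ]), array([ 0.4815, -0.1459,  0.014 ]), array([0.4418, 0.1443, 0.014 ])] [0.5603 0.0118 0.014 ]
rubber top z [0.12516855 0.13015266 0.13161257] maxz overall 0.13743245953806021
t 1.55 pos [ 0.501  -0.021   0.3995] F [-0.31 -0.21 -0.61] travel [-0.0009 -0.0015 -0.0006] turn [-0.0001 -0.0017  0.0028]
```

View pics/w2.png

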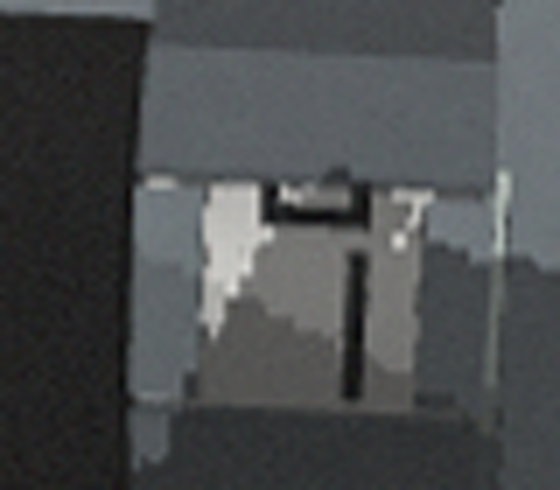

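The window shows the bottom of the 0 above and the 1 standing about 5 mm below centre, so the drum is at about 0.53 rad. The shorter way to 7 is backward, about 138° towards the operator. I place the machine origin at about (0.5505, 0.0235), yaw 7.6°.

```bash
cat >> h.py <<'E'
O=np.array([.5505,.0235]);Y=7.6;Rm=Ro.from_euler('z',Y,degrees=True).as_matrix()[:2,:2]
def mg(x,y,z): goal([*(O+Rm@np.array([x,y])),z],Y)
def where():
    s=manip.sense();m=Rm.T@(s['tcp_pos'][:2]-O);f=Rm.T@s['force'][:2]
    print('t',round(s['t'],2),'m',(m*1000).round(1),'z',round(s['tcp_pos'][2]*1000,2),'F',f.round(1),s['force'][2].round(1))
E
python3 -c "
from h import *
mg(.01,.052,.165)"
```

```text
t 1.55 pos [ 0.501  -0.021   0.3995] F [-0.31 -0.21 -0.61] travel [ 0.0852 -0.1076  0.2937] turn [-0.0001 -0.0017  0.0161]
```

Request:
{"op": "apply_moves", "data": {
  "claw": [-1,-1,-1,-1,-1],
  "travel": [
    [0.085,-0.108,0.1],
    [0.085,-0.108,0.2],
    [0.085,-0.108,0.23],
    [0.085,-0.108,0.25],
    [0.085,-0.108,0.25]
  ],
  "turn": [
    [0,-0.0017,0.016],
    [0,-0.0017,0.016],
    [0,-0.0017,0.016],
    [0,-0.0017,0.016],
    [0,-0.0017,0.016]
  ]
}}

```text
t: 1.97
tcp_pos: [0.5463, 0.0632, 0.2194]
tool_rot: [0.998, 0.062, -0.002, 0.0]
force: [1.5, -0.1, 0.2]
finger_gap: 0.002
gripper_force: 0.0
```

```bash
python3 -c "
from h import *
where();mg(.01,.052,.155)"
```

```text
t 1.97 m [ 1.1 39.9] z 219.37 F [ 1.4 -0.3] 0.2
t 1.97 pos [0.5463 0.0632 0.2194] F [ 1.46 -0.06  0.21] travel [ 0.0115 -0.0152  0.0804] turn [ 0.0002  0.0016 -0.0024]
```

Request:
{"op": "apply_moves", "data": {
  "claw": [-1,-1,-1,-1,-1],
  "travel": [
    [0.0115,-0.015,0.04],
    [0.0115,-0.015,0.08],
    [0.0115,-0.015,0.08],
    [0.0115,-0.015,0.08],
    [0.0115,-0.015,0.08]
  ],
  "turn": [
    [0,0.0016,-0.0024],
    [0,0.0016,-0.0024],
    [0,0.0016,-0.0024],
    [0,0.0016,-0.0024],
    [0,0.0016,-0.0024]
  ]
}}

```text
t: 2.38
tcp_pos: [0.5545, 0.0753, 0.1582]
tool_rot: [0.998, 0.066, 0.001, 0.0]
force: [0.1, 0.4, 0.7]
finger_gap: 0.003
gripper_force: 0.0
```

```bash
python3 -c "
from h import *
where();mg(.01,.052,.150)"
```

```text
t 2.38 m [10.8 50.9] z 158.25 F [0.1 0.3] 0.7
t 2.38 pos [0.5545 0.0753 0.1582] F [0.06 0.35 0.67] travel [-0.0011 -0.0014  0.0103] turn [ 0.0002 -0.0005 -0.0003]
```

Request:
{"op": "apply_moves", "data": {
  "claw": [-1,-1,-1,-1,-1],
  "travel": [
    [-0.001,-0.001,0.01],
    [-0.001,-0.001,0.018],
    [-0.001,-0.001,0.023],
    [-0.001,-0.001,0.0265],
    [-0.001,-0.001,0.0265]
  ],
  "turn": [
    [0,0,0],
    [0,0,0],
    [0,0,0],
    [0,0,0],
    [0,0,0]
  ]
}}

```text
t: 2.8
tcp_pos: [0.5524, 0.0767, 0.1355]
tool_rot: [0.998, 0.066, -0.0, 0.0]
force: [-0.0, -0.1, -0.1]
finger_gap: -0.001
gripper_force: 0.0
```

Request:
{"op": "apply_moves", "data": {
  "claw": [-1,-1,-1],
  "travel": [
    [0,0,0.00125],
    [0,0,0.00125],
    [0,0,0.00125]
  ],
  "turn": [
    [0,0,0],
    [0,0,0],
    [0,0,0]
  ]
}}

```text
t: 3.05
tcp_pos: [0.5529, 0.0768, 0.1349]
tool_rot: [0.998, 0.066, -0.0, 0.0]
force: [0.2, 0.7, 0.5]
finger_gap: 0.001
gripper_force: 0.0
```

```bash
python3 -c "
from h import *
where()"
```

```text
t 3.05 m [ 9.4 52.6] z 134.9 F [0.3 0.7] 0.5
```

Request:
{"op": "apply_moves", "data": {
  "claw": [-1,-1,-1,-1],
  "travel": [
    [0,0,0.00125],
    [0,0,0.00125],
    [0,0,0.00125],
    [0,0,0.00125]
  ],
  "turn": [
    [0,0,0],
    [0,0,0],
    [0,0,0],
    [0,0,0]
  ]
}}

```text
t: 3.38
tcp_pos: [0.5528, 0.0769, 0.1338]
tool_rot: [0.998, 0.066, -0.0, 0.0]
force: [-1.1, -0.9, 0.2]
finger_gap: 0.003
gripper_force: 0.0
```

Request:
{"op": "apply_moves", "data": {
  "claw": [-1,-1,-1,-1],
  "travel": [
    [0,0,0.00125],
    [0,0,0.00125],
    [0,0,0.00125],
    [0,0,0.00125]
  ],
  "turn": [
    [0,0,0],
    [0,0,0],
    [0,0,0],
    [0,0,0]
  ]
}}

```text
t: 3.72
tcp_pos: [0.5527, 0.0768, 0.1327]
tool_rot: [0.998, 0.066, -0.0, 0.0]
force: [-0.2, -0.4, -0.3]
finger_gap: 0.006
gripper_force: 0.0
```

Request:
{"op": "apply_moves", "data": {
  "claw": [-1,-1,-1,-1],
  "travel": [
    [0,0,0.00125],
    [0,0,0.00125],
    [0,0,0.00125],
    [0,0,0.00125]
  ],
  "turn": [
    [0,0,0],
    [0,0,0],
    [0,0,0],
    [0,0,0]
  ]
}}

```text
t: 4.05
tcp_pos: [0.5527, 0.0768, 0.1318]
tool_rot: [0.998, 0.066, -0.0, 0.0]
force: [-0.2, 0.3, -0.3]
finger_gap: -0.002
gripper_force: 0.0
```

Request:
{"op": "apply_moves", "data": {
  "claw": [-1,-1,-1,-1],
  "travel": [
    [0,0,0.001],
    [0,0,0.001],
    [0,0,0.001],
    [0,0,0.001]
  ],
  "turn": [
    [0,0,0],
    [0,0,0],
    [0,0,0],
    [0,0,0]
  ]
}}

```text
t: 4.38
tcp_pos: [0.5527, 0.0769, 0.131]
tool_rot: [0.998, 0.066, -0.0, 0.0]
force: [0.2, -0.3, 0.8]
finger_gap: 0.002
gripper_force: 0.0
```

Request:
{"op": "apply_moves", "data": {
  "claw": [-1,-1,-1,-1],
  "travel": [
    [0,0,0.001],
    [0,0,0.001],
    [0,0,0.001],
    [0,0,0.001]
  ],
  "turn": [
    [0,0,0],
    [0,0,0],
    [0,0,0],
    [0,0,0]
  ]
}}

```text
t: 4.72
tcp_pos: [0.5527, 0.0768, 0.1301]
tool_rot: [0.998, 0.066, -0.0, 0.0]
force: [0.5, 0.5, 0.5]
finger_gap: 0.001
gripper_force: 0.0
```

Request:
{"op": "apply_moves", "data": {
  "claw": [-1,-1,-1,-1],
  "travel": [
    [0,0,0.001],
    [0,0,0.001],
    [0,0,0.001],
    [0,0,0.001]
  ],
  "turn": [
    [0,0,0],
    [0,0,0],
    [0,0,0],
    [0,0,0]
  ]
}}

```text
t: 5.05
tcp_pos: [0.5529, 0.0768, 0.1294]
tool_rot: [0.998, 0.066, -0.0, 0.0]
force: [-0.7, 0.3, 0.5]
finger_gap: -0.005
gripper_force: 0.2
```

Request:
{"op": "apply_moves", "data": {
  "claw": [-1,-1,-1,-1],
  "travel": [
    [0,0,0.001],
    [0,0,0.001],
    [0,0,0.001],
    [0,0,0.001]
  ],
  "turn": [
    [0,0,0],
    [0,0,0],
    [0,0,0],
    [0,0,0]
  ]
}}

```text
t: 5.38
tcp_pos: [0.5529, 0.0768, 0.1291]
tool_rot: [0.998, 0.066, 0.0, 0.0]
force: [-1.8, 0.0, 5.2]
finger_gap: 0.008
gripper_force: 2.6
```

Request:
{"op": "apply_moves", "data": {
  "claw": [-1,-1,-1],
  "travel": [
    [0,0,0.0006],
    [0,0,0.0006],
    [0,0,0.0006]
  ],
  "turn": [
    [0,0,0],
    [0,0,0],
    [0,0,0]
  ]
}}

```text
t: 5.63
tcp_pos: [0.5529, 0.0768, 0.1289]
tool_rot: [0.998, 0.066, 0.0, 0.0]
force: [-1.5, 0.6, 7.9]
finger_gap: 0.004
gripper_force: 3.7
```

Request:
{"op": "apply_moves", "data": {
  "claw": [-1,-1,-1],
  "travel": [
    [0,0,0.0005],
    [-0.004,0,0.0005],
    [-0.006,0,0.0005]
  ],
  "turn": [
    [0,0,0],
    [0,0,0],
    [0,0,0]
  ]
}}

```text
t: 5.88
tcp_pos: [0.551, 0.0765, 0.1291]
tool_rot: [0.998, 0.066, 0.004, -0.0]
force: [3.6, 1.9, 5.2]
finger_gap: 0.001
gripper_force: 2.9
```

```bash
python3 -c "
from h import *
where()"
```

```text
t 5.88 m [ 7.5 52.5] z 129.15 F [3.8 1.4] 5.2
```

Request:
{"op": "apply_moves", "data": {
  "claw": [-1,-1,-1,-1,-1],
  "travel": [
    [-0.003,0,0.0006],
    [-0.006,0,0.0006],
    [-0.009,0,0.0006],
    [-0.012,0,0.0006],
    [-0.012,0,0.0006]
  ],
  "turn": [
    [0,0,0],
    [0,0,0],
    [0,0,0],
    [0,0,0],
    [0,0,0]
  ]
}}

```text
t: 6.3
tcp_pos: [0.5414, 0.0753, 0.1289]
tool_rot: [0.998, 0.066, 0.004, 0.0]
force: [1.6, 2.4, 7.4]
finger_gap: -0.001
gripper_force: 4.0
```

```bash
cat >> h.py <<'E'
def win(f=None):
    w=snap('wrist');print(np.round(proj(w,[*(O+Rm@np.array([0,-.028])),.135]),0));px=w['pixels'];return w
E
python3 - <<'E'
from h import *
where();s=manip.sense();print(s['ft_torque'].round(2));w=win();cv2.imwrite('pics/w3.png',cv2.cvtColor(w['pixels'],cv2.COLOR_RGB2BGR))
where()
E
```

```text
t 6.3 m [-2.1 52.5] z 128.91 F [1.9 2.1] 7.4
[ 0.3  -0.35 -0.02]
[490. 253.]
t 6.35 m [-2.1 52.5] z 128.92 F [2.  1.2] 8.2
```

View pics/w3.png

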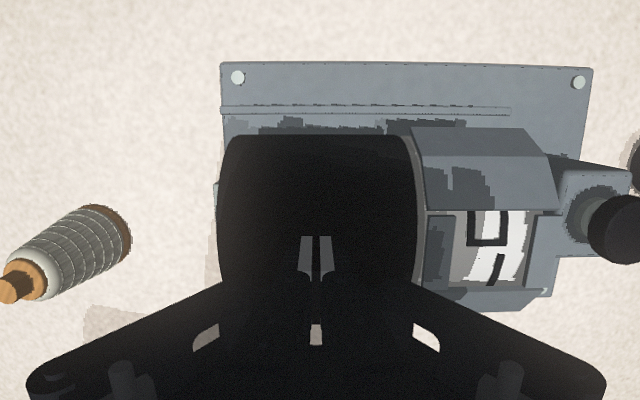

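The contact view shows the drum going the right way: the bottom of the 0 is at about (487,243) and the top of the 1 at about (496,258), both inside the window. I'll carry on with the stroke.

Request:
{"op": "apply_moves", "data": {
  "claw": [-1,-1,-1,-1,-1],
  "travel": [
    [-0.004,0,0.0003],
    [-0.008,0,0.0003],
    [-0.012,0,0.0005],
    [-0.016,0,0.0008],
    [-0.019,0,0.0013]
  ],
  "turn": [
    [0,0,0],
    [0,0,0],
    [0,0,0],
    [0,0,0],
    [0,0,0]
  ]
}}

```text
t: 6.77
tcp_pos: [0.5261, 0.0732, 0.1277]
tool_rot: [0.998, 0.066, 0.003, 0.0]
force: [2.2, 1.2, 7.3]
finger_gap: 0.002
gripper_force: 3.3
```

```bash
cat >> h.py <<'E'
def strip(show=True,top=.129):
    w=snap('wrist');ph=np.arange(40,-41,-2);ys=np.arange(-8,-50,-2)
    M=[[proj(w,[*(O+Rm@np.array([.05*np.sin(np.radians(p)),y/1000])),top-.05+.05*np.cos(np.radians(p))]) for y in ys] for p in ph]
    g=cv2.cvtColor(w['pixels'],cv2.COLOR_RGB2GRAY);v=cv2.remap(g,np.array(M,np.float32),None,cv2.INTER_LINEAR)
    for p,r in zip(ph,v): print('%4d '%p+''.join('#' if a<45 else '+' if a<130 else '.' for a in r),v.shape if p==40 else '')
E
python3 - <<'E'
from h import *
where();strip()
E
```

```text
t 6.77 m [-17.6  52.4] z 127.67 F [2.3 0.9] 7.3
  40 +++++++++++++++++++++ (41, 21)
  38 +++++++++++++++++++++ 
  36 +++++++++++++++++++++ 
  34 +++++++++++++++++++++ 
  32 +++++++++++++++++++++ 
  30 +++++++++++++++++++++ 
  28 +++++++++++++++++++++ 
  26 +++++++++++++++++++++ 
  24 +++++++++++++++++++++ 
  22 +++++++++++++++++++++ 
  20 +++...++++++++++....+ 
  18 ++..................+ 
  16 +++.......+.........+ 
  14 +++...#####+++++....+ 
  12 +++...#####+++++..... 
  10 +++...##......++..... 
   8 +++..+##......++..... 
   6 +++...##......++..... 
   4 +++...##......++..... 
   2 +++...##......++....+ 
   0 +++...##......++....+ 
  -2 +++...##......++....+ 
  -4 +++...##......++..... 
  -6 +++...##......++..... 
  -8 +++...##......++..... 
 -10 +++...##......++..... 
 -12 +++...##++...+++..... 
 -14 +++...###+++++++..... 
 -16 +++...###+++++++....+ 
 -18 ++++................+ 
 -20 ++++................+ 
 -22 ++++...+......##..... 
 -24 +++++++++++++.#++++++ 
 -26 +++++++++++++++++++++ 
 -28 +++++++++++++++++++++ 
 -30 +++++++++++++++++++++ 
 -32 +++++++++++++++++++++ 
 -34 +++++++++++++++++++++ 
 -36 +++++++++++++++++++++ 
 -38 +++++++++++++++++++++ 
 -40 +++++++++++++++++++++
```

The unwrapped window shows the 0 centred at about -1°, and the window itself is centred at -1.5°. About 108° backward remain.

Request:
{"op": "apply_moves", "data": {
  "claw": [-1,-1,-1,-1],
  "travel": [
    [-0.004,0,0.0012],
    [-0.0075,0,0.0024],
    [-0.012,0,0.0042],
    [-0.012,0,0.0042]
  ],
  "turn": [
    [0,0,0],
    [0,0,0],
    [0,0,0],
    [0,0,0]
  ]
}}

```text
t: 7.15
tcp_pos: [0.5144, 0.0716, 0.1236]
tool_rot: [0.998, 0.066, 0.001, 0.0]
force: [-0.4, 0.4, 6.6]
finger_gap: 0.001
gripper_force: 3.2
```

```bash
python3 - <<'E'
from h import *
where();mg(.025,.052,.14)
E
```

```text
t 7.15 m [-29.4  52.5] z 123.59 F [-0.4  0.4] 6.6
t 7.15 pos [0.5144 0.0716 0.1236] F [-0.44  0.37  6.56] travel [ 0.0681  0.0006 -0.0204] turn [ 0.0002 -0.0006  0.    ]
```

Request:
{"op": "apply_moves", "data": {
  "claw": [-1,-1,-1,-1,-1],
  "travel": [
    [-0.004,0,-0.012],
    [-0.003,0,-0.02],
    [0.034,0,-0.021],
    [0.068,0,-0.0205],
    [0.068,0,-0.0205]
  ],
  "turn": [
    [0,0,0],
    [0,0,0],
    [0,0,0],
    [0,0,0],
    [0,0,0]
  ]
}}

```text
t: 7.57
tcp_pos: [0.5745, 0.0787, 0.1407]
tool_rot: [0.998, 0.066, 0.005, 0.001]
force: [0.5, 0.3, 1.0]
finger_gap: 0.003
gripper_force: 0.0
```

```bash
python3 - <<'E'
from h import *
where();strip();mg(.025,.052,.1272);where()
E
```

```text
t 7.57 m [31.1 51.6] z 140.67 F [0.5 0.2] 1.0
  40 +++++++++++++++++++++ (41, 21)
  38 +++++++++++++++++++++ 
  36 +++++++++++++++++++++ 
  34 +++++++++++++++++++++ 
  32 +++++++++++++++++++++ 
  30 +++++++++++++++++++++ 
  28 +++++++++++++++++++++ 
  26 +++++++++++++++++++++ 
  24 +++++++++++++++++++++ 
  22 +++++++++++++++++++++ 
  20 ++++++++++++++++++..+ 
  18 +.....++......++..... 
  16 +++...........+#....+ 
  14 +++...........++....+ 
  12 +++...........++..... 
  10 +++...........+#..... 
   8 +++..+++++++++++..... 
   6 +++...#+++++++++..... 
   4 #++...+....+++++..... 
   2 ###+................. 
   0 #####++++++++###....+ 
  -2 ################....+ 
  -4 #########+++++#+..... 
  -6 ##########....##..... 
  -8 ############..#+..... 
 -10 #############.##..... 
 -12 ################..... 
 -14 ################+.... 
 -16 #################+... 
 -18 ###################++ 
 -20 ##################### 
 -22 ##################### 
 -24 ##################### 
 -26 +#################### 
 -28 +#################### 
 -30 ++################### 
 -32 +++################## 
 -34 ++++################# 
 -36 +++++################ 
 -38 +++++################ 
 -40 ++++++############### 
t 7.62 pos [0.571  0.0788 0.14  ] F [-0.24 -0.41 -0.46] travel [-0.0034  0.0001  0.0159] turn [ 0.0003 -0.0013  0.    ]
t 7.62 m [27.7 52.1] z 139.95 F [-0.3 -0.4] -0.5
```

The 9 is now coming in, and about 92° remain. I'll start the second stroke from x = +25.

Request:
{"op": "apply_moves", "data": {
  "claw": [-1,-1,-1,-1,-1],
  "travel": [
    [-0.003,0,0.006],
    [-0.003,0,0.012],
    [-0.003,0,0.0165],
    [-0.003,0,0.0165],
    [-0.003,0,0.0165]
  ],
  "turn": [
    [0,0,0],
    [0,0,0],
    [0,0,0],
    [0,0,0],
    [0,0,0]
  ]
}}

```text
t: 8.03
tcp_pos: [0.5654, 0.0788, 0.1268]
tool_rot: [0.998, 0.066, 0.001, -0.0]
force: [0.5, 0.6, 5.9]
finger_gap: -0.002
gripper_force: 3.2
```

```bash
python3 - <<'E'
from h import *
where()
E
```

```text
t 8.03 m [22.1 52.8] z 126.84 F [0.5 0.5] 5.9
```

Request:
{"op": "apply_moves", "data": {
  "claw": [-1,-1,-1,-1,-1],
  "travel": [
    [-0.005,0,-0.0007],
    [-0.01,0,-0.0017],
    [-0.016,0,-0.0023],
    [-0.0225,0,-0.0024],
    [-0.0275,0,-0.0024]
  ],
  "turn": [
    [0,0,0],
    [0,0,0],
    [0,0,0],
    [0,0,0],
    [0,0,0]
  ]
}}

```text
t: 8.45
tcp_pos: [0.5445, 0.076, 0.129]
tool_rot: [0.998, 0.066, 0.002, -0.0]
force: [2.5, 3.3, 6.8]
finger_gap: 0.002
gripper_force: 3.5
```

```bash
python3 - <<'E'
from h import *
where();strip();where()
E
```

```text
t 8.45 m [ 1.  52.8] z 129.03 F [2.9 2.9] 6.8
  40 +++++++++++++++++++++ (41, 21)
  38 +++++++++++++++++++++ 
  36 +++++++++++++++++++++ 
  34 +++++++++++++++++++++ 
  32 +++++++++++++++++++++ 
  30 +++++++++++++++++++++ 
  28 +++++++++++++++++++++ 
  26 +++++++++++++++++++++ 
  24 +++++++++++++++++++++ 
  22 +++++++++++++++++++++ 
  20 +.....#####+####..... 
  18 +++.................+ 
  16 +++.................+ 
  14 +++...#######++#....+ 
  12 +++...####++++++..... 
  10 +++...##.+....++..... 
   8 +++...##......++..... 
   6 +++...##......++..... 
   4 +++...##......++..... 
   2 +++...##......++....+ 
   0 +++...####++++++....+ 
  -2 +++...####++++++....+ 
  -4 +++...++......++..... 
  -6 +++...........++..... 
  -8 +++...........++..... 
 -10 +++...........++..... 
 -12 +++...........++..... 
 -14 +++...#######+++..... 
 -16 +++...##++++++++....+ 
 -18 ++++..++++++++++....+ 
 -20 ++++................+ 
 -22 ++++..###+#++++#..... 
 -24 ++++++#######+##++++. 
 -26 ++++++##+#######+++++ 
 -28 ++++++##++++++#++++++ 
 -30 #++++++++++++++++++++ 
 -32 ##+++++++++++++++++++ 
 -34 ###++++++++++++++++++ 
 -36 ####+++++++++++++++++ 
 -38 #####++++++++++++++++ 
 -40 ######+++++++++++++++ 
t 8.5 m [-0.1 52.8] z 128.93 F [2.2 1.5] 7.1
```

The 9 is now centred at -1.5°, so 72° remain.

Request:
{"op": "apply_moves", "data": {
  "claw": [-1,-1,-1,-1,-1],
  "travel": [
    [-0.007,0,0.0003],
    [-0.014,0,0.0006],
    [-0.022,0,0.0022],
    [-0.029,0,0.0045],
    [-0.034,0,0.0067]
  ],
  "turn": [
    [0,0,0],
    [0,0,0],
    [0,0,0],
    [0,0,0],
    [0,0,0]
  ]
}}

```text
t: 8.92
tcp_pos: [0.5157, 0.0721, 0.1237]
tool_rot: [0.998, 0.066, -0.0, 0.0]
force: [-0.9, 0.7, 10.6]
finger_gap: -0.002
gripper_force: 5.1
```

```bash
python3 - <<'E'
from h import *
where();strip();where()
E
```

```text
t 8.92 m [-28.1  52.8] z 123.68 F [-0.8  0.8] 10.6
  40 +++++++++++++++++++++ (41, 21)
  38 +++++++++++++++++++++ 
  36 +++++++++++++++++++++ 
  34 +++++++++++++++++++++ 
  32 +++++++++++++++++++++ 
  30 +++++++++++++++++++++ 
  28 +++++++++++++++++++++ 
  26 +++++++++++++++++++++ 
  24 +++++++++++++++++++++ 
  22 +.............++..... 
  20 +++...........++....+ 
  18 ....................+ 
  16 ....................+ 
  14 ......+++##+#++#....+ 
  12 ......#+++++++++..... 
  10 +++...+#......++..... 
   8 +++..++#......++..... 
   6 +++...+#......++..... 
   4 +++...##......++....+ 
   2 +++...+#......++....+ 
   0 +++...#+++++++++....+ 
  -2 +++...#++#++++++....+ 
  -4 +++...##...+..++..... 
  -6 +++...#+......++..... 
  -8 +++..+##......++..... 
 -10 +++...##......++..... 
 -12 +++...##......++....+ 
 -14 +++...#####+++++....+ 
 -16 +++...##+#++++++....+ 
 -18 +++...++++..+.......+ 
 -20 ++++................+ 
 -22 ++++..####+#+++#..... 
 -24 ++++++#######++++++++ 
 -26 +++++++++++++++++++++ 
 -28 +++++++++++++++++++++ 
 -30 +++++++++++++++++++++ 
 -32 +++++++++++++++++++++ 
 -34 +++++++++++++++++++++ 
 -36 +++++++++++++++++++++ 
 -38 +++++++++++++++++++++ 
 -40 +++++++++++++++++++++ 
t 8.97 m [-29.8  52.8] z 123.12 F [-2.1  0.1] 9.7
```

The 8 is centred, with 36° to go. I'll lift and return for the last stroke.

Request:
{"op": "apply_moves", "data": {
  "claw": [-1,-1,-1,-1,-1],
  "travel": [
    [-0.004,0,-0.012],
    [-0.003,0,-0.02],
    [0.034,0,-0.021],
    [0.066,0,-0.0205],
    [0.066,0,-0.0205]
  ],
  "turn": [
    [0,0,0],
    [0,0,0],
    [0,0,0],
    [0,0,0],
    [0,0,0]
  ]
}}

```text
t: 9.38
tcp_pos: [0.5746, 0.0788, 0.1401]
tool_rot: [0.998, 0.066, 0.004, 0.001]
force: [-0.0, -0.4, 0.2]
finger_gap: 0.002
gripper_force: 0.0
```

Request:
{"op": "apply_moves", "data": {
  "claw": [-1,-1],
  "travel": [
    [0,0,0],
    [0,0,0]
  ],
  "turn": [
    [0,0,0],
    [0,0,0]
  ]
}}

```text
t: 9.55
tcp_pos: [0.5674, 0.079, 0.1385]
tool_rot: [0.998, 0.066, -0.002, -0.0]
force: [-0.7, 0.6, -1.0]
finger_gap: -0.006
gripper_force: 0.0
```

```bash
python3 - <<'E'
from h import *
where();strip();mg(.022,.052,.127)
E
```

```text
t 9.55 m [24.1 52.8] z 138.5 F [-0.6  0.7] -1.0
  40 +++++++++++++++++++++ (41, 21)
  38 +++++++++++++++++++++ 
  36 +++++++++++++++++++++ 
  34 +++++++++++++++++++++ 
  32 +++++++++++++++++++++ 
  30 +++++++++++++++++++++ 
  28 +++++++++++++++++++++ 
  26 +++++++++++++++++++++ 
  24 +++++++++++++++++++++ 
  22 +++++++++++++++++++++ 
  20 ++++++++++..+++++++++ 
  18 +.............#+....+ 
  16 +++.................+ 
  14 +++.................+ 
  12 +++...+++++..++...... 
  10 +++...##++++++++..... 
   8 +++...#+++++++++..... 
   6 +++...#+......++..... 
   4 +++...#+......++..... 
   2 +++...##......#+..... 
   0 +++...#+......#+....+ 
  -2 +++...#+++...+++....+ 
  -4 #++...#+++++++++..... 
  -6 ###+..########++..... 
  -8 ####+.##......#+..... 
 -10 ########......#+..... 
 -12 ########......#+..... 
 -14 #########+....++..... 
 -16 ###########+++#+..... 
 -18 ##############++..... 
 -20 ################....+ 
 -22 ###############...... 
 -24 ################+++++ 
 -26 #################++++ 
 -28 ###################++ 
 -30 ####################+ 
 -32 ##################### 
 -34 ##################### 
 -36 ##################### 
 -38 ##################### 
 -40 ##################### 
t 9.6 pos [0.5671 0.079  0.1385] F [-0.57  0.23 -0.63] travel [-0.0022  0.001   0.0144] turn [-0.0001  0.0011  0.    ]
```

Request:
{"op": "apply_moves", "data": {
  "claw": [-1,-1,-1,-1,-1],
  "travel": [
    [-0.002,0.001,0.006],
    [-0.002,0.001,0.012],
    [-0.002,0.001,0.015],
    [-0.002,0.001,0.015],
    [-0.002,0.001,0.015]
  ],
  "turn": [
    [0,0,0],
    [0,0,0],
    [0,0,0],
    [0,0,0],
    [0,0,0]
  ]
}}

```text
t: 10.02
tcp_pos: [0.5668, 0.078, 0.1269]
tool_rot: [0.998, 0.066, -0.001, -0.0]
force: [-1.4, -0.5, 2.3]
finger_gap: -0.001
gripper_force: 1.1
```

```bash
python3 - <<'E'
from h import *
where()
E
```

```text
t 10.02 m [23.4 51.8] z 126.94 F [-1.5 -0.3] 2.3
```

Request:
{"op": "apply_moves", "data": {
  "claw": [-1,-1,-1,-1,-1],
  "travel": [
    [0,0,0.0007],
    [-0.005,0,-0.0002],
    [-0.01,0,-0.0013],
    [-0.0165,0,-0.0021],
    [-0.0225,0,-0.0023]
  ],
  "turn": [
    [0,0,0],
    [0,0,0],
    [0,0,0],
    [0,0,0],
    [0,0,0]
  ]
}}

```text
t: 10.43
tcp_pos: [0.5504, 0.0754, 0.1294]
tool_rot: [0.998, 0.066, 0.001, 0.0]
force: [2.9, -0.4, 3.0]
finger_gap: -0.005
gripper_force: 1.5
```

Request:
{"op": "apply_moves", "data": {
  "claw": [-1,-1],
  "travel": [
    [0,0,0],
    [0,0,0]
  ],
  "turn": [
    [0,0,0],
    [0,0,0]
  ]
}}

```text
t: 10.6
tcp_pos: [0.549, 0.0754, 0.1292]
tool_rot: [0.998, 0.066, -0.001, 0.0]
force: [-0.6, -0.6, 5.6]
finger_gap: -0.001
gripper_force: 2.9
```

```bash
python3 - <<'E'
from h import *
where();strip()
E
```

```text
t 10.6 m [ 5.3 51.6] z 129.16 F [-0.7 -0.5] 5.6
  40 +++++++++++++++++++++ (41, 21)
  38 +++++++++++++++++++++ 
  36 +++++++++++++++++++++ 
  34 +++++++++++++++++++++ 
  32 +++++++++++++++++++++ 
  30 +++++++++++++++++++++ 
  28 +++++++++++++++++++++ 
  26 +++++++++++++++++++++ 
  24 +++++++++++++++++++++ 
  22 +++++++++++++++++++++ 
  20 +.............++..... 
  18 +++...........++....+ 
  16 +++.................+ 
  14 +++.................+ 
  12 +++...####++++##..... 
  10 +++...####++++++..... 
   8 +++..+##......++..... 
   6 +++...##......++..... 
   4 +++...##......++..... 
   2 +++...##......++..... 
   0 +++...##......#+....+ 
  -2 +++...######++++....+ 
  -4 +++...##++++++++..... 
  -6 +++...##......++..... 
  -8 +++..+##......++..... 
 -10 +++...##......++..... 
 -12 +++...##......++..... 
 -14 +++...##......++..... 
 -16 +++...########++....+ 
 -18 +++...#####+++##....+ 
 -20 ++++................+ 
 -22 #+++..........+...... 
 -24 ##++++##########+++.. 
 -26 ####++##########+++++ 
 -28 ####++##+####+##+++++ 
 -30 ######+++++++++++++++ 
 -32 #######++++++++++++++ 
 -34 ########+++++++++++++ 
 -36 #########++++++++++++ 
 -38 ##########+++++++++++ 
 -40 ###########++++++++++
```

The finger slipped because the push was too light, and the 8 is still at -3°. I'll press harder.

Request:
{"op": "apply_moves", "data": {
  "claw": [-1,-1,-1],
  "travel": [
    [0.002,0,0.0007],
    [0.002,0,0.0007],
    [0.002,0,0.0007]
  ],
  "turn": [
    [0,0,0],
    [0,0,0],
    [0,0,0]
  ]
}}

```text
t: 10.9
tcp_pos: [0.5496, 0.0755, 0.1287]
tool_rot: [0.998, 0.067, -0.002, 0.0]
force: [-2.2, -1.3, 8.4]
finger_gap: 0.0
gripper_force: 4.8
```

Request:
{"op": "apply_moves", "data": {
  "claw": [-1,-1,-1,-1,-1],
  "travel": [
    [-0.005,0,0.0001],
    [-0.01,0,0.0002],
    [-0.015,0,0.0003],
    [-0.02,0,0.0005],
    [-0.025,0,0.001]
  ],
  "turn": [
    [0,0,0],
    [0,0,0],
    [0,0,0],
    [0,0,0],
    [0,0,0]
  ]
}}

```text
t: 11.32
tcp_pos: [0.5334, 0.0733, 0.1286]
tool_rot: [0.998, 0.066, 0.002, 0.0]
force: [3.4, 1.1, 8.5]
finger_gap: -0.003
gripper_force: 4.1
```

```bash
python3 - <<'E'
from h import *
where();strip();where()
E
```

```text
t 11.32 m [-10.4  51.6] z 128.62 F [3.5 0.7] 8.5
  40 +++++++++++++++++++++ (41, 21)
  38 +++++++++++++++++++++ 
  36 +++++++++++++++++++++ 
  34 +++++++++++++++++++++ 
  32 +++++++++++++++++++++ 
  30 +++++++++++++++++++++ 
  28 +++++++++++++++++++++ 
  26 +++++++++++++++++++++ 
  24 +++++++++++++++++++++ 
  22 +++++++++++++++++++++ 
  20 +.............++..... 
  18 +++...........++....+ 
  16 +++...........++....+ 
  14 +++...........++....+ 
  12 +++...........++..... 
  10 +++...........++..... 
   8 +++...........++..... 
   6 +++...........++..... 
   4 +++...........++....+ 
   2 +++...........++....+ 
   0 +++.................+ 
  -2 +++.................+ 
  -4 +++.................. 
  -6 +++...####++++++..... 
  -8 +++..+####++++++..... 
 -10 +++...##......++..... 
 -12 +++...##......++..... 
 -14 +++...##......++....+ 
 -16 +++...##......++....+ 
 -18 +++...##+.....++....+ 
 -20 ++++..####++++++....+ 
 -22 ++++..###+++++++..... 
 -24 ++++++##++++++#+++++. 
 -26 ++++++##+++++++++++++ 
 -28 +++++++++++++++++++++ 
 -30 +++++++++++++++++++++ 
 -32 +++++++++++++++++++++ 
 -34 +++++++++++++++++++++ 
 -36 +++++++++++++++++++++ 
 -38 +++++++++++++++++++++ 
 -40 +++++++++++++++++++++ 
t 11.37 m [-11.7  51.7] z 128.46 F [ 1.  -0.1] 9.5
```

Request:
{"op": "apply_moves", "data": {
  "claw": [-1,-1,-1,-1,-1],
  "travel": [
    [-0.005,0,0.0008],
    [-0.009,0,0.0018],
    [-0.013,0,0.0029],
    [-0.014,0,0.0032],
    [-0.014,0,0.0032]
  ],
  "turn": [
    [0,0,0],
    [0,0,0],
    [0,0,0],
    [0,0,0],
    [0,0,0]
  ]
}}

```text
t: 11.78
tcp_pos: [0.52, 0.0715, 0.1256]
tool_rot: [0.998, 0.066, -0.0, 0.0]
force: [0.3, -0.6, 8.8]
finger_gap: -0.002
gripper_force: 4.3
```

```bash
python3 - <<'E'
from h import *
where();strip();where()
E
```

```text
t 11.78 m [-23.9  51.6] z 125.62 F [ 0.2 -0.6] 8.8
  40 +++++++++++++++++++++ (41, 21)
  38 +++++++++++++++++++++ 
  36 +++++++++++++++++++++ 
  34 +++++++++++++++++++++ 
  32 +++++++++++++++++++++ 
  30 +++++++++++++++++++++ 
  28 +++++++++++++++++++++ 
  26 +++++++++++++++++++++ 
  24 +++++++++++++++++++++ 
  22 ++....++++++++++++... 
  20 +++...#+++++++++....+ 
  18 +...................+ 
  16 +...................+ 
  14 +++...#####+++++....+ 
  12 +++...###+++++++..... 
  10 +++...........++..... 
   8 +++...........++..... 
   6 +++...........++..... 
   4 +++...........++....+ 
   2 +++...........++....+ 
   0 +++...........++....+ 
  -2 +++...........++....+ 
  -4 +++...........++..... 
  -6 +++...........++..... 
  -8 +++...........++..... 
 -10 +++...........++..... 
 -12 +++...........++..... 
 -14 +++...........++....+ 
 -16 +++...........++....+ 
 -18 +++.................+ 
 -20 ++++..+.............+ 
 -22 ++++.+##+#++++++..... 
 -24 ++++++###++++++++++++ 
 -26 +++++++++++++++++++++ 
 -28 +++++++++++++++++++++ 
 -30 +++++++++++++++++++++ 
 -32 +++++++++++++++++++++ 
 -34 +++++++++++++++++++++ 
 -36 +++++++++++++++++++++ 
 -38 +++++++++++++++++++++ 
 -40 +++++++++++++++++++++ 
t 11.83 m [-23.9  51.7] z 125.61 F [-0.6  0.1] 9.3
```

The 7 is centred at about -1°, spanning +15 to -17°, with the 6 and 8 edging in evenly. I'll lift off along the drum's normal and look again.

Request:
{"op": "apply_moves", "data": {
  "claw": [-1,-1,-1,-1,-1],
  "travel": [
    [-0.001,0,-0.004],
    [-0.004,0,-0.012],
    [-0.004,0,-0.03],
    [-0.004,0,-0.06],
    [-0.004,0,-0.06]
  ],
  "turn": [
    [0,0,0],
    [0,0,0],
    [0,0,0],
    [0,0,0],
    [0,0,0]
  ]
}}

```text
t: 12.25
tcp_pos: [0.5182, 0.0713, 0.1757]
tool_rot: [0.998, 0.066, 0.002, 0.0]
force: [0.7, 0.8, -0.3]
finger_gap: -0.002
gripper_force: 0.0
```

Request:
{"op": "apply_moves", "data": {
  "claw": [-1,-1,-1],
  "travel": [
    [0,0,0],
    [0,0,0],
    [0,0,0]
  ],
  "turn": [
    [0,0,0],
    [0,0,0],
    [0,0,0]
  ]
}}

```text
t: 12.5
tcp_pos: [0.5159, 0.0714, 0.1718]
tool_rot: [0.998, 0.066, -0.002, -0.0]
force: [-0.8, 0.6, 0.1]
finger_gap: 0.0
gripper_force: 0.0
```

```bash
python3 - <<'E'
from h import *
where();strip();mg(0,-.125,.165)
w=snap('wrist');u,v=map(int,proj(w,[*(O+Rm@np.array([0,-.028])),.135]));print(u,v)
cv2.imwrite('pics/w4.png',cv2.resize(cv2.cvtColor(w['pixels'][max(v-60,0):v+60,u-110:u+110],cv2.COLOR_RGB2BGR),None,fx=3,fy=3,interpolation=cv2.INTER_CUBIC))
E
```

```text
t 12.5 m [-28.  52.] z 171.82 F [-0.7  0.7] 0.1
  40 +++++++++++++++++++++ (41, 21)
  38 +++++++++++++++++++++ 
  36 +++++++++++++++++++++ 
  34 +++++++++++++++++++++ 
  32 +++++++++++++++++++++ 
  30 +++++++++++++++++++++ 
  28 +++++++++++++++++++++ 
  26 +++++++++++++++++++++ 
  24 +++++++++++++++++++++ 
  22 +.....++++++++++..... 
  20 ++....##++#+++##..... 
  18 ....................+ 
  16 ++..................+ 
  14 +++...#######++#....+ 
  12 +++...#####+++++..... 
  10 +++.......+...++..... 
   8 +++...........+#..... 
   6 +++...........+#..... 
   4 +++...........++..... 
   2 +++...........++....+ 
   0 +++...........++....+ 
  -2 +++...........++....+ 
  -4 +++...........++..... 
  -6 +++...........++..... 
  -8 +++...........++..... 
 -10 +++...........++..... 
 -12 +++...........++..... 
 -14 +++...........++..... 
 -16 +++...........++....+ 
 -18 +++.................. 
 -20 +++.................+ 
 -22 +++...##########..... 
 -24 ++++++######++##+++++ 
 -26 +++++++++++++++++++++ 
 -28 +++++++++++++++++++++ 
 -30 +++++++++++++++++++++ 
 -32 +++++++++++++++++++++ 
 -34 +++++++++++++++++++++ 
 -36 +++++++++++++++++++++ 
 -38 ++++++++++++++++++++. 
 -40 +++++++++++++++++++++ 
t 12.55 pos [0.516  0.0713 0.1718] F [-0.49 -0.13 -0.02] travel [0.0348 0.2212 0.0083] turn [-0.0002  0.001  -0.    ]
457 179
```

View pics/w4.png

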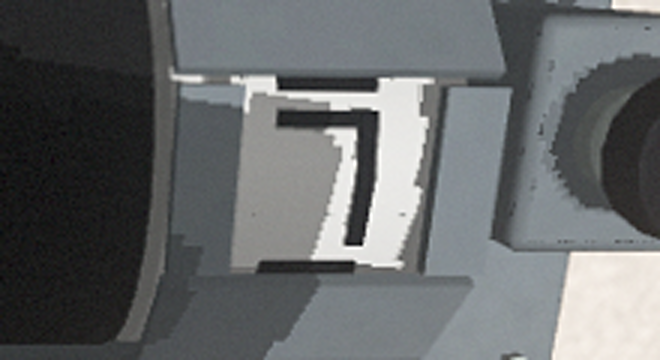

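The crop shows the 7 whole and centred: its span of rows 110–245 sits in a window spanning about 82–270. Next is the stamp button.

Request:
{"op": "apply_moves", "data": {
  "claw": [-1,-1,-1,-1,-1],
  "travel": [
    [0.007,0.044,0],
    [0.016,0.09,0],
    [0.024,0.14,0],
    [0.03,0.185,0],
    [0.035,0.221,0]
  ],
  "turn": [
    [0,0,0],
    [0,0,0],
    [0,0,0],
    [0,0,0],
    [0,0,0]
  ]
}}

```text
t: 13.02
tcp_pos: [0.5687, -0.1029, 0.1721]
tool_rot: [0.998, 0.066, -0.0, 0.0]
force: [0.9, 0.5, 0.9]
finger_gap: -0.003
gripper_force: 0.0
```

Request:
{"op": "apply_moves", "data": {
  "claw": [-1,-1,-1,-1],
  "travel": [
    [0,0,0],
    [0,0,0.02],
    [0,0,0.04],
    [0,0,0.04]
  ],
  "turn": [
    [0,0,0],
    [0,0,0],
    [0,0,0],
    [0,0,0]
  ]
}}

```text
t: 13.35
tcp_pos: [0.5655, -0.0992, 0.1375]
tool_rot: [0.998, 0.066, -0.004, -0.002]
force: [-0.3, 0.4, -0.8]
finger_gap: 0.002
gripper_force: 0.0
```

```bash
python3 - <<'E'
from h import *
where();mg(0,-.125,.118)
E
```

```text
t 13.35 m [  -1.4 -123.6] z 137.52 F [-0.3  0.4] -0.8
t 13.35 pos [ 0.5655 -0.0992  0.1375] F [-0.33  0.4  -0.81] travel [0.0019 0.0018 0.0244] turn [-0.0012  0.0023 -0.0002]
```

Request:
{"op": "apply_moves", "data": {
  "claw": [-1,-1,-1,-1],
  "travel": [
    [0.001,0.001,0.012],
    [0.001,0.001,0.022],
    [0.001,0.001,0.025],
    [0.001,0.001,0.025]
  ],
  "turn": [
    [0,0,0],
    [0,0,0],
    [0,0,0],
    [0,0,0]
  ]
}}

```text
t: 13.68
tcp_pos: [0.5688, -0.1005, 0.1202]
tool_rot: [0.998, 0.066, -0.001, -0.0]
force: [0.1, -0.1, 0.5]
finger_gap: 0.001
gripper_force: 0.0
```

Request:
{"op": "apply_moves", "data": {
  "claw": [-1,-1,-1,-1,-1],
  "travel": [
    [0,0,0.003],
    [0,0,0.006],
    [0,0,0.009],
    [0,0,0.01],
    [0,0,0.01]
  ],
  "turn": [
    [0,0,0],
    [0,0,0],
    [0,0,0],
    [0,0,0],
    [0,0,0]
  ]
}}

```text
t: 14.1
tcp_pos: [0.5691, -0.1009, 0.1128]
tool_rot: [0.998, 0.066, -0.0, 0.0]
force: [0.0, -0.5, -0.1]
finger_gap: 0.005
gripper_force: 0.0
```

```bash
python3 - <<'E'
from h import *
where()
E
```

```text
t 14.1 m [   2.  -125.8] z 112.81 F [-0.  -0.5] -0.1
```

Next I'll press 7 mm, then go on gently to the stop.

Request:
{"op": "apply_moves", "data": {
  "claw": [-1,-1,-1,-1,-1],
  "travel": [
    [0,0,0.003],
    [0,0,0.006],
    [0,0,0.009],
    [0,0,0.009],
    [0,0,0.009]
  ],
  "turn": [
    [0,0,0],
    [0,0,0],
    [0,0,0],
    [0,0,0],
    [0,0,0]
  ]
}}

```text
t: 14.52
tcp_pos: [0.5695, -0.1011, 0.1063]
tool_rot: [0.998, 0.066, 0.0, 0.0]
force: [-1.7, 1.3, 6.3]
finger_gap: -0.0
gripper_force: 3.2
```

Request:
{"op": "apply_moves", "data": {
  "claw": [-1,-1,-1],
  "travel": [
    [0,0,0.0015],
    [0,0,0.0015],
    [0,0,0.0015]
  ],
  "turn": [
    [0,0,0],
    [0,0,0],
    [0,0,0]
  ]
}}

```text
t: 14.77
tcp_pos: [0.5695, -0.1011, 0.1053]
tool_rot: [0.998, 0.066, 0.0, 0.0]
force: [-0.9, 0.6, 8.3]
finger_gap: 0.003
gripper_force: 3.5
```

Request:
{"op": "apply_moves", "data": {
  "claw": [-1,-1,-1],
  "travel": [
    [0,0,0.0015],
    [0,0,0.0015],
    [0,0,0.0015]
  ],
  "turn": [
    [0,0,0],
    [0,0,0],
    [0,0,0]
  ]
}}

```text
t: 15.02
tcp_pos: [0.5695, -0.1011, 0.1043]
tool_rot: [0.998, 0.066, 0.0, 0.0]
force: [-0.7, -0.9, 7.3]
finger_gap: -0.004
gripper_force: 3.9
```

Request:
{"op": "apply_moves", "data": {
  "claw": [-1,-1,-1],
  "travel": [
    [0,0,0.001],
    [0,0,0.001],
    [0,0,0.001]
  ],
  "turn": [
    [0,0,0],
    [0,0,0],
    [0,0,0]
  ]
}}

```text
t: 15.27
tcp_pos: [0.5695, -0.1011, 0.104]
tool_rot: [0.998, 0.066, 0.0, 0.0]
force: [-2.2, 1.2, 10.1]
finger_gap: -0.0
gripper_force: 5.5
```

Request:
{"op": "apply_moves", "data": {
  "claw": [-1,-1,-1,-1],
  "travel": [
    [0,0,0.001],
    [0,0,0.001],
    [0,0,0.001],
    [0,0,0.001]
  ],
  "turn": [
    [0,0,0],
    [0,0,0],
    [0,0,0],
    [0,0,0]
  ]
}}

```text
t: 15.6
tcp_pos: [0.5695, -0.1011, 0.104]
tool_rot: [0.998, 0.066, 0.001, 0.0]
force: [-3.5, 2.3, 16.0]
finger_gap: -0.002
gripper_force: 7.7
```

Request:
{"op": "apply_moves", "data": {
  "claw": [-1,-1,-1,-1],
  "travel": [
    [0,0,0.0008],
    [0,0,0.0008],
    [0,0,0.0008],
    [0,0,0.0008]
  ],
  "turn": [
    [0,0,0],
    [0,0,0],
    [0,0,0],
    [0,0,0]
  ]
}}

```text
t: 15.93
tcp_pos: [0.5695, -0.1011, 0.104]
tool_rot: [0.998, 0.066, 0.001, 0.001]
force: [-4.9, 1.8, 19.1]
finger_gap: -0.0
gripper_force: 9.4
```

The button is firmly on its stop: z stays at 104.0 mm while the force rises to 19 N. I'll release it.

Request:
{"op": "apply_moves", "data": {
  "claw": [-1,-1,-1,-1,-1],
  "travel": [
    [0,0,-0.006],
    [0,0,-0.015],
    [0,0,-0.05],
    [0,0,-0.1],
    [0,0,-0.1]
  ],
  "turn": [
    [0,0,0],
    [0,0,0],
    [0,0,0],
    [0,0,0],
    [0,0,0]
  ]
}}

```text
t: 16.35
tcp_pos: [0.5735, -0.1024, 0.1874]
tool_rot: [0.998, 0.066, 0.006, 0.003]
force: [1.2, -0.3, -0.2]
finger_gap: -0.0
gripper_force: 0.0
```

Request:
{"op": "apply_moves", "data": {
  "claw": [-1,-1,-1,-1,-1],
  "travel": [
    [-0.05,-0.03,-0.05],
    [-0.1,-0.06,-0.1],
    [-0.1,-0.06,-0.15],
    [-0.1,-0.06,-0.15],
    [-0.1,-0.06,-0.15]
  ],
  "turn": [
    [0,0,0],
    [0,0,0],
    [0,0,0],
    [0,0,0],
    [0,0,0]
  ]
}}

```text
t: 16.77
tcp_pos: [0.4843, -0.0637, 0.3064]
tool_rot: [0.998, 0.067, 0.004, 0.002]
force: [0.4, -1.1, -0.4]
finger_gap: -0.003
gripper_force: 0.0
```

Request:
{"op": "apply_moves", "data": {
  "claw": [-1,-1,-1,-1,-1],
  "travel": [
    [0,0,0],
    [0,0,0],
    [0,0,0],
    [0,0,0],
    [0,0,0]
  ],
  "turn": [
    [0,0,0],
    [0,0,0],
    [0,0,0],
    [0,0,0],
    [0,0,0]
  ]
}}

```text
t: 17.18
tcp_pos: [0.4834, -0.064, 0.2997]
tool_rot: [0.998, 0.066, -0.001, -0.001]
force: [-0.3, -0.2, 0.3]
finger_gap: 0.001
gripper_force: 0.0
```

```bash
python3 - <<'E'
from h import *
where();w=snap('wrist','w5.png');u,v=map(int,proj(w,[*(O+Rm@np.array([0,-.125])),.112]));print(u,v,depthpt(w,u,v))
E
```

```text
t 17.18 m [-78.1 -77.9] z 299.69 F [-0.3 -0.1] 0.3
364 96 [ 0.56722802 -0.09982965  0.11208713]
```

View pics/w5.png

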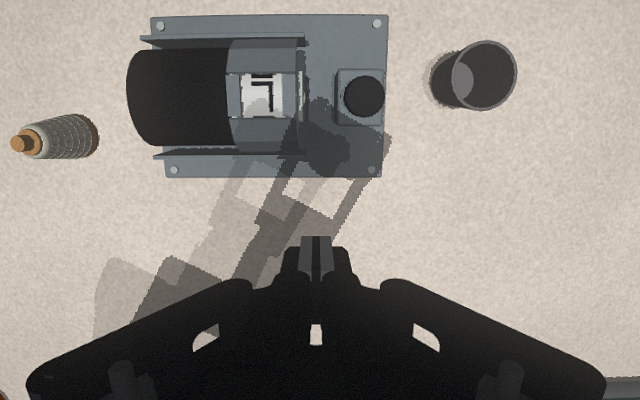

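The 7 is still centred in the window at about (265,95). The button at (364,96) is back up at 112 mm, and the cone and cup are undisturbed. I'll hand in.

```bash
python3 -c "
from station import manip
print(manip.sign_off())"
```

```text
the job is handed in; nothing more can be done
None
```

The machine is set to 7, whole and centred in the window; the stamp was pressed to its stop (highest push read: 19 N) and came back up, no contact was made with the bystanders, and the job was handed in at about 17 s.

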